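# Hold open the lid of the hub chest

### The arm

A 6-joint arm with a two-finger parallel gripper is mounted at the origin on the work surface. World frame = base frame: x ahead of the robot, y to its left, z up, the work surface at z = 0. Lengths are in m, angles in rad, forces in N, time in s.
With the tool pointing down it reaches from about 0.35 to 0.975 m from the base axis. Payload 7.1 kg.
Tool frame: the origin (TCP) lies at the very end of the fingers, on their centre line; the grasp point (between the pads) lies manip.grip_point_offset behind it (manip.grip_point_offset is the distance from the TCP to the grasp point, in m); z points along the fingers, y is the line along which they close (so a half turn about z gives the same grasp; the last joint's range is limited). The gripper opens to 88 mm and grips with 3 to 60 N. Pads are 20 mm wide; open, the fingers measure 115 mm over their backs; the gripper's body (75 mm by 178 mm) begins 61 mm behind the grasp point.
Start: joints at [-1.17, 0.423, 1.63, -0, 1.089, -0.019], TCP at [0.255, -0.571, 0.223] pointing down, gripper open.
Joint ranges: [-3, 3], [-0.9, 2.11], [0.09, 2.58], [-1.31, 4.45], [0.11, 2.69], [-2.54, 2.54]. Speed limits (rad/s): [2.39, 2.39, 3.01, 3.14, 3.14, 3.14].

### API

Orientations are given as a rotation vector (axis times angle).
In Python, from bench import manip gives the robot as it stands.
- The arm moves only by the shell command python3 -m inch 'ROWS' [OPENING] [FORCE]. ROWS is JSON, one flat list of numbers, 4 for each row, row after row: the shift along the world's x, y, z in units of 25 mm (1.0 is 25 mm), then the turn about the world's z in units of pi rad (1.0 is pi rad). A call has 1 to 20 rows; each row shifts and turns the commanded pose from where the row before left it; what a row does not reach is not made up. A row lasts 1/10 s, in which the tool goes at most 50 mm and 8.59 degrees, less where a joint would pass 70% of its speed; a pose out of reach is approached as far as the arm can. A call with a number of a shift or a turn outside -1 to 1 is refused whole. A call with a gripper value outside its range is refused whole. OPENING is the opening, from -1 (shut) to 1 (fully open), set as the call begins (- or left out, the last holds). The fingers move at their own pace and stop on an object; FORCE is the grip in N (left out, the last holds). Time passes only in rows, so rows that do not move let the fingers close. It gives the time, the measured TCP pose, the force, the opening and the grip force at its end, in the units of the state.
- manip.sense(): the state, without advancing time (a new reading comes with each control period).
- manip.read_camera(name): name is "scene" or "top" or "wrist"; returns a dict with "image" (420x560x3 uint8, red, green, blue), "depth" (420x560 float32, m along the optical axis (not along the pixel's ray), 0 where there is no reading), "fx", "fy", "cx", "cy" (pixels), "distortion" ([k1, k2, p1, p2, k3] as OpenCV has them; the pictures are not rectified), "view" (4x4, takes a point from world to camera coordinates). Camera axes: x right, y down, z forward; pixel columns grow to the right and rows downward; lengths in m; the calibration is good to about 2 mm. A picture is of the moment at which its call begins.
- manip.job_done(): hands the job in; it is judged then, once.
The state is a dict: "time_s": time; "q": joint angles; "dq": joint speeds; "tau": joint torques, N m; "eef_pos": TCP position; "ee_rot": TCP orientation; "contact_force": force on the tool from outside, world axes, zero at the start; "ft_torque": the same for the moment, N m; "opening": opening from 0.0 (shut) to 1.0 (fully open); "grasp_force": force on a finger pad.
Only numpy, scipy, OpenCV 4.12 (cv2) and the standard library are available. Lean on these libraries where they do the work, as an engineer would, in place of code of your own. Each camera call takes 0.05 s, during which the arm holds its last target. There are 200 camera calls.

### The job

Tug the orange bar handle of the blue parts chest's lid upwards before you touch the red release knob, to learn whether the lid is caught: if it only lifts a few millimetres and stops, let go and slide the release knob on the chest's left side outwards to free it. Then lift the lid by its handle to at least 45 degrees and finish while still holding it open in the gripper, still, because it falls shut by itself. Do not push the loose things on the bench about.

Things in the scene. Friction and masses are not known exactly. Their poses are not given: they have to be found in the camera images.
- chest: Blue opaque steel parts chest, fixed: 170 mm deep (x), 260 wide (y), 112 high. Origin under its centre; x points from its handle side to its hinge, y to its left, z up; yaw within 20 degrees of 0. A dark housing 55 x 75 mm, 75 high, on its left (+y) face carries the red knob. A hidden bolt that the knob draws back catches the lid at some starts and not at others; nothing outside shows which.
- lid (a joint): Angle of the blue lid (rad): 0 shut, 1.3 at its stop, growing as its front edge rises. Plate 180 (front to back) x 270 x 8 mm, top 120 mm above the bench, hinged along the chest's far (+x) top edge. Weight and a spring always close it: 3 to 6 N upward at the handle lifts it. If caught it lifts about 0.03 rad (7 mm at the handle), then stops hard; if free it lifts on.
- lid_bar (a point): Middle of the orange handle bar: round, 10 mm in diameter, 80 long, level along the chest's y, 40 mm before the lid's front edge (35 mm gap behind it for a finger). At the start 116 mm above the bench. Swings with the lid at a radius of 220 mm about the hinge line; it can turn between the finger pads, so the tool may stay upright.
- lid_hinge (a point): Middle of the lid's hinge line, which is level and along the chest's y: 112 mm above the bench at the chest's far top edge. At lid angle 0 the bar lies 220 mm before it (chest -x) and 4 mm above it. Does not move.
- release (a joint): Travel of the red release knob (m): 0 at the start, growing as it slides along the chest's +y, outwards to the left, up to its stop at 0.030. Takes about 3 to 4 N to slide and stays where it is left. Slid to 0.025 or more, it has drawn back the bolt and the lid is free for good.
- release_knob (a point): Grip point on the axis of the red release knob, 97 mm above the bench: an upright block 16 (chest x) x 14 (chest y) mm, 34 high, on the dark housing whose top is 75 mm above the bench; the knob's top is 12 mm above this point. At the start 25 mm to the left of the lid's edge.
- oil_bottle: Yellow bottle with a red cap, 52 mm across, 150 mm high; origin under its centre. Stands to the right of the chest. Leave alone.
- grease_jar: Green jar with a black lid, 56 mm across, 50 mm high; origin under its centre. Stands in front of the chest's left corner. Leave alone.
- screwdriver: Screwdriver lying in front of the chest's right corner; origin under it. Leave alone.
- wrench: Steel wrench lying to the right of the chest, beyond the screwdriver. Leave alone.
- cassette: Stack of steel sprockets, 102 mm across, 29 mm high; origin under its centre. On the left, near the robot. Leave alone.
- hub: Aluminium wheel hub standing on end, 56 mm across, 85 mm high; origin under its centre. Left of the chest. Leave alone.
- mug: Blue mug, 76 mm across, 90 mm high; origin under its centre. Far left. Leave alone.

How it is judged:
By the outcome, as a careful person would: the job done as asked, in the order asked, and still so for the second after the job is handed in, while the arm keeps its last pose, push and grip.
It also fails if it takes over 58 s, if anything falls off the work surface, if the arm or the gripper's body presses on something with over 40 N, if the wrist force passes 120 N, or if a joint passes its speed limit or range.

## Working session

There is one attempt and no reset: what is moved stays moved. The work goes in short steps, Python scripts to look and compute and a shell command to move; the robot and the scene stay as the last step left them, time stands still between calls to the robot, and variables do not carry over. Pictures are saved under pics/ and viewed, at most 10 in all, crops included, and the job is handed in when it is done.

```bash
mkdir -p pics; cat > h.py <<'E'
import numpy as np, cv2, pickle
from bench import manip
def grab(n,f):
    c=manip.read_camera(n); pickle.dump(c,open(f'pics/{f}.pkl','wb')); cv2.imwrite(f'pics/{f}.png',c['image'][:,:,::-1]); return c
def load(f): return pickle.load(open(f'pics/{f}.pkl','rb'))
def K(c): return np.array([[c['fx'],0,c['cx']],[0,c['fy'],c['cy']],[0,0,1]],float)
def ray(c,u,v):
    p=cv2.undistortPoints(np.array([[[u,v]]],float),K(c),np.array(c['distortion'],float))[0,0]
    V=np.array(c['view']); R,t=V[:3,:3],V[:3,3]
    return -R.T@t, R.T@np.array([p[0],p[1],1.])
def dep(c,u,v):
    o,d=ray(c,u,v); return o+d*float(c['depth'][int(round(v)),int(round(u))])
def tri(obs):
    A=np.zeros((3,3));b=np.zeros(3);L=[]
    for c,u,v in obs:
        o,d=ray(c,u,v); d=d/np.linalg.norm(d); P=np.eye(3)-np.outer(d,d); A+=P;b+=P@o; L.append((P,o))
    x=np.linalg.solve(A,b); return x,[float(np.linalg.norm(P@(x-o))) for P,o in L]
def crop(f,u0,v0,u1,v1,s,g):
    im=cv2.imread(f'pics/{f}.png')[v0:v1,u0:u1]; cv2.imwrite(f'pics/{g}.png',cv2.resize(im,None,fx=s,fy=s,interpolation=cv2.INTER_CUBIC))
E
python3 - <<'E'
from h import *
a=grab('top','top0').copy(); b=grab('scene','scene0')
s=manip.sense(); print(s, manip.grip_point_offset)
for c in(a,b):
    print(np.round(ray(c,280,210),3))
E
```

```text
{'time_s': 0.1, 'q': array([-1.16999868e+00,  4.23789853e-01,  1.63060687e+00, -3.14169579e-05,
        1.08860718e+00, -1.90218020e-02]), 'dq': array([ 9.94966660e-04, -2.61456885e-03, -1.72097184e-03,  4.26642289e-04,
       -1.02454171e-03, -5.43498454e-05]), 'tau': array([-8.91119021e-05, -5.45612204e+01, -2.74324429e+01,  6.45350805e-02,
        1.87032495e-02, -4.21549856e-06]), 'eef_pos': array([ 0.25455249, -0.57025809,  0.22196619]), 'ee_rot': array([-3.07127900e+00, -6.54353482e-01,  4.63302280e-04]), 'contact_force': array([ 0.2582461 ,  0.064991  , -0.40345478]), 'ft_torque': array([-0.0041048 , -0.01596596,  0.0154469 ]), 'grasp_force': 0.0, 'opening': 1.0043840893359721} 0.0187
[[ 0.374  0.054  1.392]
 [ 0.07   0.004 -0.998]]
[[ 0.852  0.655  1.244]
 [-0.271 -0.446 -0.853]]
```

View pics/top0.png

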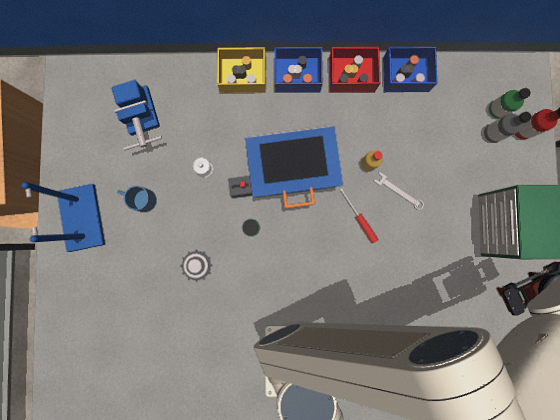

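View pics/scene0.png

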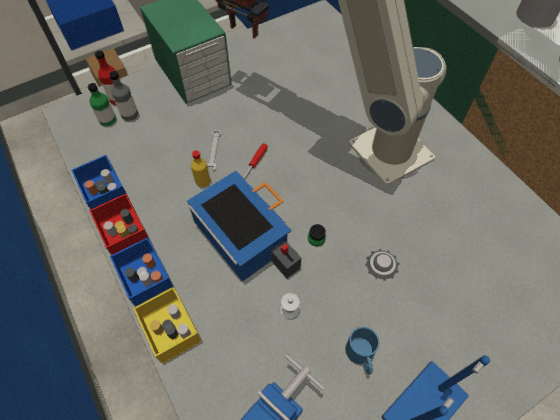

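Top view: chest lid about (294,161), orange bar near (299,204), knob near (243,184). Scene view: bar near (268,194), knob near (285,247). I'll enlarge both.

```bash
python3 - <<'E'
from h import *
a=load('top0');b=load('scene0')
for p in[(294,161),(299,204),(243,184),(540,300)]: print('top',p,dep(a,*p).round(3))
for p in[(268,194),(285,247)]: print('sc',p,dep(b,*p).round(3))
crop('top0',220,120,350,220,6,'ct'); crop('scene0',180,160,320,280,5,'cs')
E
```

```text
top (294, 161) [0.608 0.017 0.124]
top (299, 204) [0.482 0.003 0.115]
top (243, 184) [0.543 0.169 0.108]
top (540, 300) [ 0.259 -0.429  0.575]
sc (268, 194) [ 0.459 -0.068 -0.001]
sc (285, 247) [0.542 0.172 0.104]
```

View pics/ct.png

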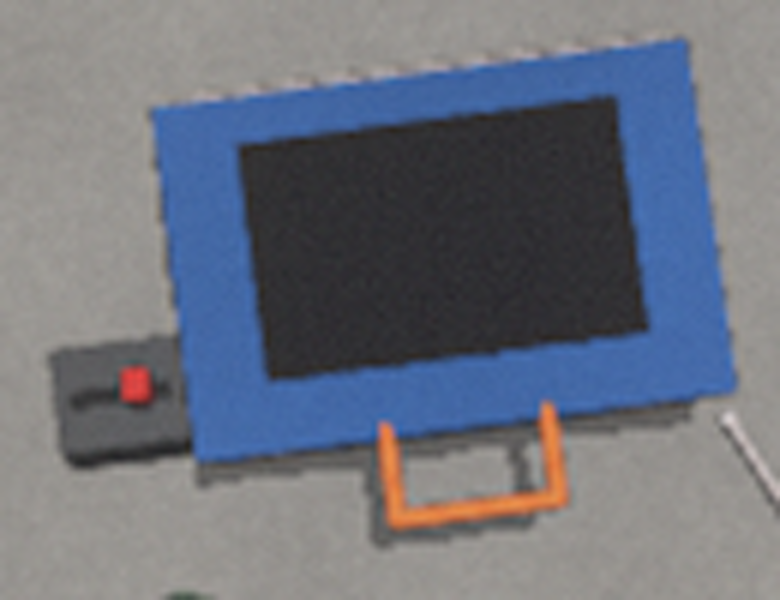

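View pics/cs.png

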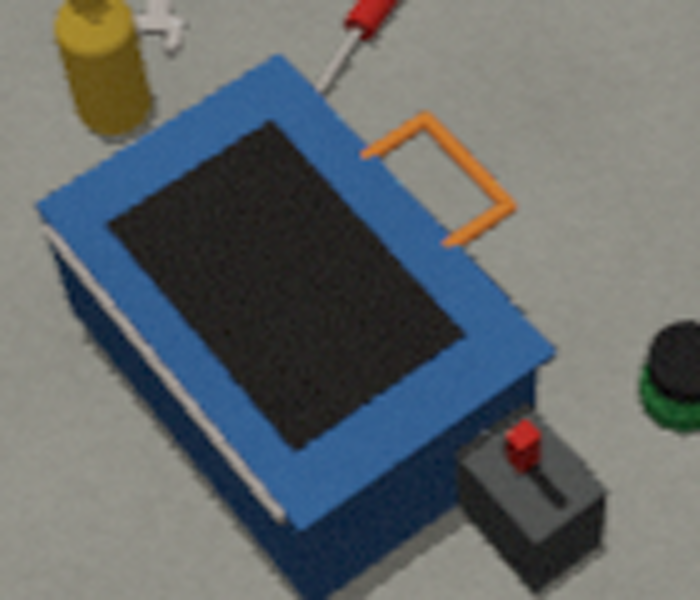

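The crops show, in crop pixels:
- **Bar ends:** (398,520) and (560,497) in top, (512,206) and (425,118) in scene.
- **Knob top:** about (136,383) in top, (523,430) in scene.
- **Lid corners:** clear in both.

Next I triangulate.

```bash
python3 - <<'E'
from h import *
a=load('top0');b=load('scene0')
T=lambda x,y:(a,220+(x+.5)/6-.5,120+(y+.5)/6-.5)
S=lambda x,y:(b,180+(x+.5)/5-.5,160+(y+.5)/5-.5)
P={}
for n,t,s in[('barL',(396,520),(512,206)),('barR',(562,497),(425,118)),('knobtop',(136,381),(524,429)),('FL',(198,460),(553,352)),('FR',(735,388),(282,57)),('BL',(152,108),(300,528)),('BR',(688,40),(38,206))]:
    P[n],r=tri([T(*t),S(*s)]); print(n,P[n].round(4),np.round(r,4))
m=(P['barL']+P['barR'])/2; print('mid',m)
for l,r in(('barL','barR'),('FL','FR'),('BL','BR')):
    d=P[l]-P[r]; print(np.linalg.norm(d),np.degrees(np.arctan2(-d[0],d[1])))
for l,r in(('FL','BL'),('FR','BR')):
    d=P[r]-P[l]; print(np.linalg.norm(d),np.degrees(np.arctan2(d[1],d[0])))
from scipy.spatial.transform import Rotation as R
print(R.from_rotvec(manip.sense()['ee_rot']).as_matrix().round(3))
E
```

```text
barL [0.4742 0.043  0.1183] [0.0008 0.0008]
barR [ 0.4854 -0.0389  0.1168] [0.0005 0.0005]
knobtop [0.5442 0.1708 0.1155] [0.0006 0.0006]
FL [0.505  0.1396 0.1187] [0. 0.]
FR [ 0.5382 -0.1245  0.1173] [0.0011 0.0011]
BL [0.6804 0.1622 0.1219] [0. 0.]
BR [ 0.7136 -0.1045  0.1164] [0.0011 0.0011]
mid [0.47977163 0.00203283 0.11754869]
0.08266278499278475 7.801596406072733
0.2661217017111685 7.16941283928826
0.2687443913162745 7.08898884388168
0.176927409930689 7.339216820216947
0.1765348075385541 6.505793179071064
[[ 0.913  0.408 -0.001]
 [ 0.408 -0.913  0.001]
 [-0.    -0.001 -1.   ]]
```

Heights match the text: bar 0.1175, lid 0.119, knob top 0.1155 against 0.109. The chest yaw is about +7.1°. The same tool yaw, closing along chest x, serves both bar and knob. I'm moving above the bar.

```bash
python3 -m inch '[0.4,1,0,0.02, 0.4,1,0,0.02, 0.4,1,0,0.02, 0.4,1,0,0.02, 0.4,1,0,0.02, 0.4,1,0,0.02, 0.4,1,0,0.02, 0.4,1,0,0.02, 0.4,1,0,0.02, 0.4,1,0,0.02, 0.4,1,0,0.02, 0.4,1,0,0.02, 0.4,1,0,0.02, 0.4,1,0,0.02, 0.4,1,0,0.02, 0.4,1,0,0.02, 0.4,1,0,0.02, 0.4,1,0,0.02, 0.4,1,0,0.02, 0.4,1,0,0.02]' -0.32 20
python3 -m inch '[0.3,0.9,0,0.006, 0.3,0.9,0,0, 0.2,0.7,0,0, 0.2,0.4,0,0, 0,0,0,0, 0,0,0,0]'
cat >> h.py <<'E'
from scipy.spatial.transform import Rotation as R
def st():
    s=manip.sense(); M=R.from_rotvec(s['ee_rot']).as_matrix()
    print('t',s['time_s'],'tcp',s['eef_pos'].round(4),'yaw',round(np.degrees(np.arctan2(M[1,1],M[0,1])),2),'tilt',M[2].round(3),'F',s['contact_force'].round(1),'op',round(s['opening'],3),'g',round(s['grasp_force'],1))
E
python3 - <<'E'
from h import *
grab('wrist','w1'); st()
E
```

```text
time_s: 2.1
eef_pos: [0.4548, -0.0696, 0.2225]
ee_rot: [-2.098, -2.338, 0.0]
contact_force: [0.1, 0.1, -0.2]
opening: 0.342
grasp_force: 0.0
time_s: 2.7
eef_pos: [0.4795, 0.0015, 0.2225]
ee_rot: [-2.078, -2.356, 0.001]
contact_force: [-0.3, 0.1, -0.7]
opening: 0.341
grasp_force: 0.0
t 2.75 tcp [0.4795 0.0012 0.2225] yaw 7.12 tilt [-0.    -0.001 -1.   ] F [-0.1 -0.2 -0.2] op 0.338 g 0.0
```

View pics/w1.png

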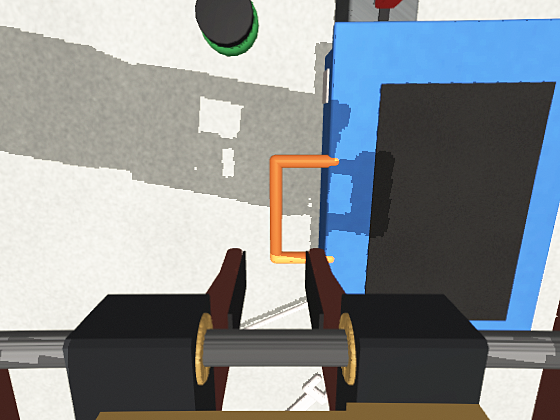

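Wrist view: the bar runs (276,160) to (276,257) and is centred between the fingertips at about (240,250) and (313,250). I'll check it by ray at the bar's height.

```bash
python3 - <<'E'
from h import *
w=load('w1');a=load('top0')
for p in[(276,160),(276,257),(276,208)]:
    o,d=ray(w,*p); print((o+d*(0.1175-o[2])/d[2]).round(4))
print(tri([(w,276,208),(a,220+479.5/6-.5,120+509/6-.5)]))
E
```

```text
[0.4758 0.0431 0.1175]
[ 0.4858 -0.0364  0.1175]
[0.4806 0.0053 0.1175]
(array([0.48134077, 0.00108905, 0.10192705]), [0.0002446672340237127, 0.000244667234023725])
```

Consistent: the bar's middle is at (0.481, 0.003, 0.117). Descending and gripping.

```bash
python3 -m inch '[0.04,0.08,-0.5,0, 0,0,-1,0, 0,0,-1,0, 0,0,-0.9,0, 0,0,-0.6,0, 0,0,-0.5,0, 0,0,-0.3,0, 0,0,-0.2,0, 0,0,0,0]'
python3 -m inch '[0,0,0,0, 0,0,0,0, 0,0,0,0, 0,0,0,0, 0,0,0,0]' -1 25; python3 -c 'from h import *; st()'
```

```text
time_s: 3.65
eef_pos: [0.4806, 0.0037, 0.0973]
ee_rot: [-2.079, -2.355, 0.001]
contact_force: [-0.2, -0.6, 0.1]
opening: 0.341
grasp_force: 0.0
time_s: 4.15
eef_pos: [0.4794, 0.0036, 0.0977]
ee_rot: [-2.078, -2.354, 0.003]
contact_force: [-5.0, -2.0, 2.2]
opening: 0.102
grasp_force: 25.0
t 4.15 tcp [0.4794 0.0036 0.0977] yaw 7.15 tilt [ 0.    -0.002 -1.   ] F [-5.  -2.   2.2] op 0.102 g 25.0
```

The bar is gripped (9 mm opening, 25 N). Next is a gentle tug of 5 mm, then a further 5 mm.

```bash
python3 -m inch '[-0.03,0,0.07,0, 0,0,0.07,0, 0,0,0.06,0, 0,0,0,0]'; python3 -m inch '[0,0,0.08,0, 0,0,0.08,0, 0,0,0.04,0, 0,0,0,0, 0,0,0,0]'
```

```text
time_s: 4.55
eef_pos: [0.4795, 0.0037, 0.1027]
ee_rot: [-2.078, -2.355, 0.001]
contact_force: [-2.7, -2.6, -3.7]
opening: 0.11
grasp_force: 25.0
time_s: 5.05
eef_pos: [0.4797, 0.0037, 0.1073]
ee_rot: [-2.079, -2.355, 0.001]
contact_force: [-1.4, -3.1, -12.1]
opening: 0.105
grasp_force: 25.0
```

Force jumped to 12 N. I'll pull 4 mm more to be sure.

```bash
python3 -m inch '[0,0,0.08,0, 0,0,0.08,0, 0,0,0,0, 0,0,0,0]'; python3 -c 'from h import *; st(); grab("scene","s2"); crop("s2",180,140,320,260,5,"s2c")'
```

```text
time_s: 5.45
eef_pos: [0.4798, 0.0038, 0.1101]
ee_rot: [-2.079, -2.355, 0.0]
contact_force: [5.4, -2.5, -33.8]
opening: 0.106
grasp_force: 25.0
t 5.45 tcp [0.4798 0.0038 0.1101] yaw 7.12 tilt [ 0.    -0.001 -1.   ] F [  5.4  -2.5 -33.8] op 0.106 g 25.0
```

34 N without rising further, so the lid is caught. I'll lower it, let go, and rise clear.

```bash
python3 -m inch '[0,0,-0.12,0, 0,0,-0.12,0, 0,0,-0.12,0, 0,0,-0.12,0, 0,0,0,0]'; python3 -m inch '[0,0,0,0, 0,0,0,0, 0,0,0,0]' -0.32; python3 -m inch '[0,0,0.3,0, 0,0,0.8,0, 0,0,1,0, 0,0,1,0, 0,0,0.4,0, 0,0,0,0]'; python3 -c 'from h import *; st()'
```

```text
time_s: 6.0
eef_pos: [0.4794, 0.0038, 0.1]
ee_rot: [-2.078, -2.355, 0.001]
contact_force: [-5.9, -3.9, -1.7]
opening: 0.108
grasp_force: 25.0
time_s: 6.3
eef_pos: [0.4817, 0.004, 0.1007]
ee_rot: [2.077, 2.353, 0.004]
contact_force: [0.2, 0.1, -0.6]
opening: 0.324
grasp_force: 0.0
time_s: 6.9
eef_pos: [0.4812, 0.0038, 0.1888]
ee_rot: [2.077, 2.353, 0.004]
contact_force: [-1.5, -0.8, 0.3]
opening: 0.341
grasp_force: 0.0
t 6.9 tcp [0.4812 0.0038 0.1888] yaw 7.13 tilt [-0.     0.004 -1.   ] F [-1.5 -0.8  0.3] op 0.341 g 0.0
```

```bash
python3 -m inch '[0.3,0.6,0.3,0, 0.5,1,0.4,0, 0.5,1,0.3,0, 0.5,1,0,0, 0.4,0.9,0,0, 0.3,0.7,0,0, 0,0,0,0, 0,0,0,0]' -0.2; python3 -c '
from h import *
st(); grab("wrist","w2")'
```

```text
time_s: 7.7
eef_pos: [0.5418, 0.1337, 0.2112]
ee_rot: [-2.077, -2.355, 0.003]
contact_force: [0.2, -1.5, 0.4]
opening: 0.4
grasp_force: 0.0
t 7.7 tcp [0.5418 0.1337 0.2112] yaw 7.18 tilt [-0.    -0.002 -1.   ] F [ 0.2 -1.5  0.4] op 0.4 g 0.0
```

View pics/w2.png

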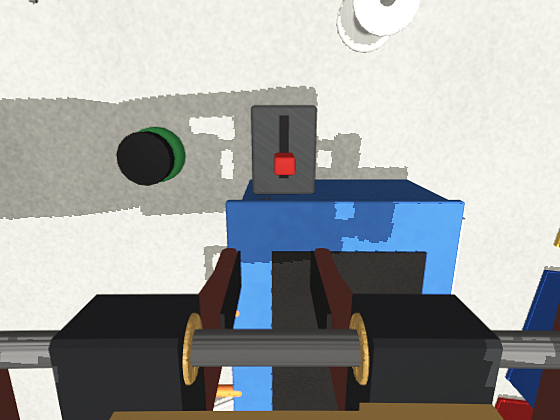

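The knob's top face is near (285,164) and the slot runs (284,116) to (284,178) on the housing.

```bash
python3 - <<'E'
from h import *
w=load('w2');a=load('top0');b=load('scene0')
k=(w,285,163)
o,d=ray(w,285,163); print((o+d*(0.109-o[2])/d[2]).round(4))
print(tri([k,(b,180+524/5,160+429/5-.5)]))
print(tri([k,(b,180+524/5,160+429/5-.5),(a,220+135/6-.5,120+381/6-.5)]))
hsv=cv2.cvtColor(w['image'],cv2.COLOR_RGB2HSV)
for v in range(150,180,2): print(v,w['image'][v,284],w['depth'][v,284].round(4), [u for u in range(265,305) if w['image'][v,u,0]>120 and w['image'][v,u,1]<90][::len(range(1))][:1])
print(dep(w,285,162))
E
```

```text
[0.545  0.1741 0.109 ]
(array([0.54469188, 0.17576169, 0.12435581]), [0.000570002831364351, 0.0005700028313643046])
(array([0.54421756, 0.1729417 , 0.11758859]), [0.0023524512951052594, 0.001050587038994671, 0.002020492149731259])
150 [41 42 41] 0.2932 []
152 [52 37 35] 0.2944 []
154 [126  25  23] 0.2791 [275]
156 [109  26  23] 0.2662 [275]
158 [211  47  44] 0.2632 [274]
160 [229  60  55] 0.2631 [274]
162 [227  58  53] 0.263 [274]
164 [226  56  52] 0.2626 [274]
166 [225  55  51] 0.2638 [274]
168 [222  54  48] 0.2635 [274]
170 [222  54  50] 0.2658 [274]
172 [225  54  50] 0.2655 [274]
174 [212  41  39] 0.2664 [275]
176 [30 35 37] 0.2998 []
178 [74 76 77] 0.3012 []
[0.54482563 0.17496979 0.10962157]
```

The knob is at (0.545, 0.172) with its top at 0.1096, as stated. Moving over it, descending, and gripping.

```bash
python3 -m inch '[0.06,0.7,0,0, 0.06,0.8,0,0, 0,0,-0.6,0, 0,0,-1,0, 0,0,-1,0, 0,0,-1,0, 0,0,-0.7,0, 0,0,-0.5,0, 0,0,-0.3,0, 0,0,-0.12,0, 0,0,0,0]'; python3 -m inch '[0,0,0,0, 0,0,0,0, 0,0,0,0, 0,0,0,0, 0,0,0,0]' -1 30; python3 -c 'from h import *; st()'
```

```text
time_s: 8.85
eef_pos: [0.5457, 0.1714, 0.0818]
ee_rot: [2.079, 2.355, 0.0]
contact_force: [-0.9, 0.0, -0.1]
opening: 0.404
grasp_force: 0.0
time_s: 9.35
eef_pos: [0.5439, 0.1711, 0.0821]
ee_rot: [-2.078, -2.354, 0.004]
contact_force: [-6.6, -0.3, 7.0]
opening: 0.178
grasp_force: 30.0
t 9.35 tcp [0.5439 0.1711 0.0821] yaw 7.13 tilt [-0.    -0.003 -1.   ] F [-6.6 -0.3  7. ] op 0.178 g 30.0
```

```bash
python3 -m inch '[-0.08,0.14,0,0, -0.05,0.2,0,0, -0.03,0.2,0,0, -0.03,0.2,0,0, -0.03,0.2,0,0, -0.02,0.2,0,0, -0.02,0.14,0,0, 0,0,0,0, 0,0,0,0]'; python3 -c 'from h import *; st()'
```

```text
time_s: 10.25
eef_pos: [0.54, 0.2012, 0.0821]
ee_rot: [2.075, 2.354, -0.002]
contact_force: [4.8, -17.3, 6.8]
opening: 0.183
grasp_force: 30.0
t 10.25 tcp [0.54   0.2012 0.0821] yaw 7.2 tilt [-0.004  0.001 -1.   ] F [  4.8 -17.3   6.8] op 0.183 g 30.0
```

It travelled 30 mm and met the stop at 17 N. I'll release, rise, and check the knob.

```bash
python3 -m inch '[0,0,0,0, 0,0,0,0, 0,0,0,0, 0,0,0,0]' -0.2; python3 -m inch '[0,0,0.3,0, 0,0,0.8,0, 0,0,1,0, 0,0,1,0, 0,0,1,0, 0,0,0.9,0, 0.1,-1,0,0, 0,-1,0,0, 0,-0.7,0,0, 0,0,0,0]' -0.32; python3 -c '
from h import *
st(); grab("wrist","w3")'
```

```text
time_s: 10.65
eef_pos: [0.5386, 0.2037, 0.0814]
ee_rot: [-2.078, -2.355, 0.001]
contact_force: [-0.0, 0.0, 1.1]
opening: 0.399
grasp_force: 0.0
time_s: 11.65
eef_pos: [0.5413, 0.1344, 0.2072]
ee_rot: [2.081, 2.353, -0.0]
contact_force: [-0.1, 0.5, -0.1]
opening: 0.339
grasp_force: 0.0
t 11.65 tcp [0.5413 0.1344 0.2072] yaw 7.02 tilt [-0.  0. -1.] F [-0.1  0.5 -0.1] op 0.339 g 0.0
```

View pics/w3.png

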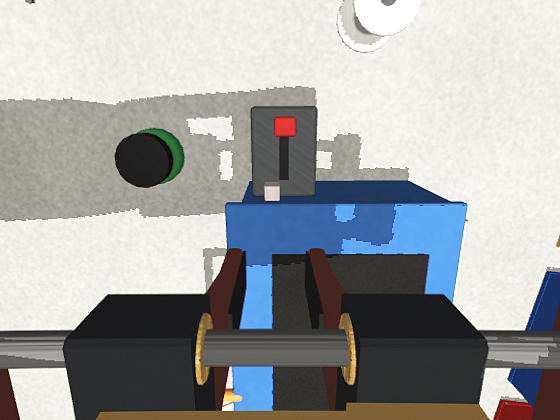

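The knob is now at the outer end of its slot (285,126), and a light bolt end shows at (271,193). Returning to the bar and gripping.

```bash
python3 -m inch '[-0.3,-0.6,0,0, -0.5,-1,0,0, -0.5,-1,0,0, -0.5,-1,0,0, -0.4,-0.9,0,0, -0.25,-0.73,0,0, 0,0,-0.5,0, 0,0,-1,0, 0,0,-0.9,0, 0,0,-0.7,0, 0,0,-0.6,0, 0,0,-0.4,0, 0,0,-0.25,0, 0,0,0,0]'; python3 -m inch '[0,0,0,0, 0,0,0,0, 0,0,0,0, 0,0,0,0, 0,0,0,0]' -1 30; python3 -c 'from h import *; st()'
```

```text
time_s: 13.1
eef_pos: [0.4798, 0.0054, 0.0972]
ee_rot: [-2.078, -2.355, 0.001]
contact_force: [-0.0, -0.0, -0.1]
opening: 0.344
grasp_force: 0.0
time_s: 13.6
eef_pos: [0.4792, 0.0049, 0.098]
ee_rot: [-2.078, -2.354, 0.002]
contact_force: [-6.2, -1.0, 2.6]
opening: 0.105
grasp_force: 30.0
t 13.6 tcp [0.4792 0.0049 0.098 ] yaw 7.13 tilt [ 0.    -0.002 -1.   ] F [-6.2 -1.   2.6] op 0.105 g 30.0
```

```bash
python3 - <<'E'
import numpy as np
t=np.radians(np.linspace(0,56,15)); x=-220*np.cos(t)+4*np.sin(t); z=220*np.sin(t)+4*np.cos(t)
dx=np.diff(x)/25; dz=np.diff(z)/25
for r in zip(dx*.9923,dx*.1239,dz): print(np.round(r,2))
E
```

```text
[0.03 0.   0.61]
[0.07 0.01 0.61]
[0.12 0.01 0.6 ]
[0.16 0.02 0.59]
[0.2  0.02 0.58]
[0.24 0.03 0.57]
[0.28 0.03 0.55]
[0.31 0.04 0.53]
[0.35 0.04 0.5 ]
[0.38 0.05 0.48]
[0.42 0.05 0.45]
[0.45 0.06 0.42]
[0.47 0.06 0.39]
[0.5  0.06 0.35]
```

```bash
python3 -m inch '[-0.05,0,0.3,0, 0.02,0,0.31,0, 0.03,0,0.31,0, 0.04,0.01,0.3,0, 0.06,0.01,0.3,0, 0.06,0,0.3,0, 0.08,0.01,0.3,0, 0.08,0.01,0.29,0, 0.1,0.01,0.29,0, 0.1,0.01,0.29,0, 0,0,0,0]'; python3 -c 'from h import *; st()'
```

```text
time_s: 14.7
eef_pos: [0.493, 0.0066, 0.1734]
ee_rot: [-2.078, -2.355, 0.001]
contact_force: [-2.7, -1.9, -3.0]
opening: 0.101
grasp_force: 30.0
t 14.7 tcp [0.493  0.0066 0.1734] yaw 7.14 tilt [ 0.    -0.001 -1.   ] F [-2.7 -1.9 -3. ] op 0.101 g 30.0
```

It's free now, risen 75 mm with only 3 N. Continuing along the arc.

```bash
python3 -m inch '[0.12,0.01,0.29,0, 0.12,0.02,0.28,0, 0.14,0.01,0.28,0, 0.14,0.02,0.27,0, 0.15,0.02,0.27,0, 0.16,0.02,0.26,0, 0.17,0.02,0.25,0, 0.18,0.02,0.25,0, 0.19,0.02,0.24,0, 0.19,0.03,0.24,0, 0,0,0,0]'; python3 -m inch '[0.21,0.02,0.23,0, 0.21,0.03,0.22,0, 0.22,0.03,0.21,0, 0.23,0.03,0.21,0, 0.23,0.03,0.2,0, 0.24,0.03,0.19,0, 0.25,0.03,0.18,0, 0.25,0.03,0.17,0, 0,0,0,0, 0,0,0,0, 0,0,0,0, 0,0,0,0, 0,0,0,0]'; python3 -c '
from h import *
st(); print(abs(manip.sense()["dq"]).max()); grab("scene","s3")'
```

```text
time_s: 15.8
eef_pos: [0.5303, 0.0113, 0.2395]
ee_rot: [-2.076, -2.353, 0.005]
contact_force: [-13.7, -1.5, 7.6]
opening: 0.102
grasp_force: 30.0
time_s: 17.1
eef_pos: [0.5764, 0.0171, 0.2817]
ee_rot: [-2.077, -2.354, 0.003]
contact_force: [-18.7, -0.4, 19.8]
opening: 0.107
grasp_force: 30.0
t 17.1 tcp [0.5764 0.0171 0.2817] yaw 7.14 tilt [ 0.    -0.003 -1.   ] F [-18.7  -0.4  19.8] op 0.107 g 30.0
0.0007628298421548916
```

View pics/s3.png

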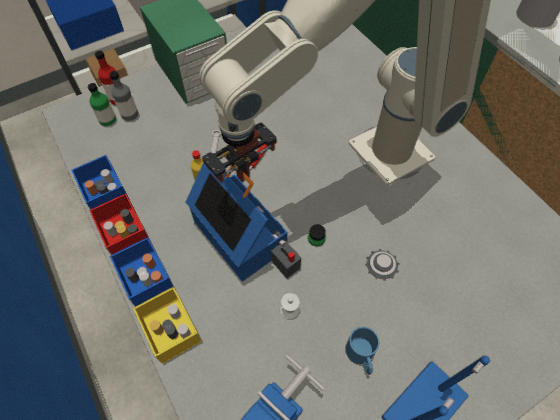

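The scene picture shows the lid well open, held at about (245,185), and nothing else disturbed. The angle is about 57°. The radial force of 27 N suggests the tool sits slightly inside the arc, so I'll ease it outward.

```bash
python3 -m inch '[-0.05,0,0.07,0, -0.05,-0.01,0.07,0, -0.03,0,0.04,0, 0,0,0,0, 0,0,0,0, 0,0,0,0, 0,0,0,0, 0,0,0,0]'; python3 -c '
from h import *
st(); print(abs(manip.sense()["dq"]).max())'
```

```text
time_s: 17.95
eef_pos: [0.576, 0.017, 0.282]
ee_rot: [2.079, 2.355, 0.002]
contact_force: [4.7, 0.4, -13.9]
opening: 0.105
grasp_force: 30.0
t 17.95 tcp [0.576 0.017 0.282] yaw 7.13 tilt [ 0.     0.001 -1.   ] F [  4.7   0.4 -13.9] op 0.105 g 30.0
0.002506998533897179
```

```bash
python3 -m inch '[0.02,0,-0.04,0, 0,0,0,0, 0,0,0,0, 0,0,0,0, 0,0,0,0, 0,0,0,0, 0,0,0,0, 0,0,0,0, 0,0,0,0, 0,0,0,0]'; python3 -c '
from h import *
st(); print(manip.job_done())'
```

```text
time_s: 18.95
eef_pos: [0.5758, 0.0169, 0.2818]
ee_rot: [2.079, 2.355, 0.001]
contact_force: [5.1, 1.3, -15.3]
opening: 0.104
grasp_force: 30.0
t 18.95 tcp [0.5758 0.0169 0.2818] yaw 7.13 tilt [ 0.  0. -1.] F [  5.1   1.3 -15.3] op 0.104 g 30.0
the job is handed in; nothing more can be done
None
```

The tug showed the lid was caught, so I let go and slid the release knob to its stop, then lifted the lid to about 57° and handed in at 19 s with the gripper still holding it.

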